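Find the stamped parts crate and push it to the dispatch line

ROBOT

A 6-joint arm with a two-finger parallel gripper is mounted at the origin on the work surface. World frame = base frame: x ahead of the robot, y to its left, z up, the work surface at z = 0. Lengths are in m, angles in rad, forces in N, time in s.
With the tool pointing down it reaches from about 0.25 to 0.725 m from the base axis. Payload 4 kg.
Tool frame: the origin (TCP) lies at the very end of the fingers, on their centre line; the grasp point (between the pads) lies 19 mm behind it; x points along the fingers, z is the direction in which the jaws open and shut, and the axes are right-handed (so a half turn about x gives the same grasp; the last joint's range is limited). The gripper opens to 85 mm and grips with 20 to 120 N. Pads are 22 mm wide; open, the fingers measure 114 mm over their backs; the gripper's body (76 mm by 85 mm) begins 54 mm behind the grasp point. The pads swing forward as they close: fully open they stand 13 mm farther back than shut.
Start: joints at [0, 0.241, 0.005, 1.335, 0, 1.571], TCP at [0.5, -0, 0.231] pointing down, gripper open.
Joint ranges: [-2.72, 2.72], [-1.05, 1.87], [-1.09, 1.28], [-1.99, 2.15], [-1.42, 1.44], [-3.14, 3.14]. Speed limits (rad/s): [2.79, 2.79, 3.14, 3.14, 3.14, 3.14].

INTERFACE

Orientations are given as a rotation vector (axis times angle).
In Python, from cell import telemetry, viewer, finish_job gives the robot as it stands.
- The arm moves only by the shell command python3 -m pendant 'ROWS' [FORCE]. ROWS is JSON, a list that holds one entry, the list of rows, each a list of 5 numbers: the shift along the world's x, y, z in mm, then the turn about the world's z in units of 5 degrees (1.0 is 5 degrees), then the opening, from 0 (shut) to 1 (fully open). A call has exactly 8 rows; each row shifts and turns the pose as measured when the row begins; what a row does not reach is not made up. A row lasts 1/8 s, in which the tool goes at most 62.5 mm and 10.7 degrees, less where a joint would pass 70% of its speed; a pose out of reach is approached as far as the arm can. A call with a gripper value outside its range is refused whole. The fingers move at their own pace and stop on an object; FORCE is the grip in N (left out, the last holds). Time passes only in rows, so rows that do not move let the fingers close, or fill a call up. It gives the time, the measured TCP pose, the force and the opening at its end, in the units of the state.
- telemetry.get_obs(): the state, without advancing time (a new reading comes with each control period).
- viewer.camera(name): name is "scene" or "side" or "wrist"; returns a dict with "frame" (400x640x3 uint8, red, green, blue), "K" (3x3 intrinsics, pixels), "R" (3x3) and "t" (3): a world point X has camera coordinates R X + t. Camera axes: x right, y down, z forward; pixel columns grow to the right and rows downward; lengths in m; the calibration is good to about 2 mm. A picture is of the moment at which its call begins. There is no depth.
- finish_job(): hands the job in, once; it reports no verdict.
The state is a dict: "clock": time; "qpos": joint angles; "qd": joint speeds; "tau": joint torques, N m; "eef_pos": TCP position; "tcp_rot": TCP orientation; "ft_force": force on the tool from outside, world axes, zero at the start; "ft_torque": the same for the moment, N m; "gripper_width": finger opening in m.
Only numpy, scipy, OpenCV 4.12 (cv2) and the standard library are available. Lean on these libraries where they do the work, as an engineer would, in place of code of your own. Each camera call takes 0.05 s, during which the arm holds its last target.

TASK

One of the two closed light grey parts crates has a round inspection stamp on its underside. With the fingertips only, tip both crates over onto a long side and check underneath; once both are over, push the stamped one along the bench until it lies wholly on the steel slide plate of the dispatch line, square to it and still on its side. Leave the other crate lying off the plate, never pick a crate up, and do not disturb the relays, bulb and meter.

Things in the scene. Friction and masses are not known exactly. Their poses are not given: they have to be found in the camera images.
- crate_1: one of two closed light grey plastic parts crates, alike from outside, about 0.35 kg: 60 mm deep (its x), 120 mm long (its y), 105 mm high (its z). Starts upright beside the slide plate, a long side towards the robot. Origin: centre of its underside; z up through the lid. Drawn over near the top, with the fingertip rising with it, it tips about its lower edge, and past about 30 degrees falls over by itself and stays down
- crate_2: one of two closed light grey plastic parts crates, alike from outside, about 0.35 kg: 60 mm deep (its x), 120 mm long (its y), 105 mm high (its z). Starts upright beside the slide plate, a long side towards the robot. Origin: centre of its underside; z up through the lid. Drawn over near the top, with the fingertip rising with it, it tips about its lower edge, and past about 30 degrees falls over by itself and stays down
- crate_1_center (a point): middle of crate_1, half-way up (52.5 mm above its underside); 30 mm above the bench when it lies on a long side. Tipped towards the robot, its underside faces the camera beyond the bench
- crate_2_center (a point): middle of crate_2, half-way up (52.5 mm above its underside); 30 mm above the bench when it lies on a long side. Tipped towards the robot, its underside faces the camera beyond the bench
- stamp (a point): centre of the dark ink stamp, a ring 47 mm across with a tick in it, in the middle of the underside of one of the crates (the other is blank); hidden from view until that crate is tipped
- lane: dispatch line: flat steel slide plate on the bench between the crates, flush (under 1.5 mm, no step to push over), 200 mm wide along its y, from 260 mm on the robot's side of its origin (-x) to 220 mm beyond it (+x), edged with narrow black strips; a roller conveyor carries on beyond the bench. Origin: middle of the plate's width, on the bench surface; x along the plate away from the robot
- relay_1: black plug-in relay, 28 mm cube with blades up, 43 mm high in all, standing on the bench, to be left alone; origin: centre of underside
- relay_2: another such relay, to be left alone; origin: centre of underside
- bulb: amber indicator bulb upright in a round black socket, 36 mm across, 58 mm high, to be left alone; origin: centre of underside
- meter: hand-held test meter lying flat, 130 x 68 x 34 mm, to be left alone; origin: centre of underside

How it is judged:
On the way, in this order (a step that is already met when the one before it is completed fails the run):
1. both crates lie on a long side (angle between each of crate_1, crate_2's own z axis and vertical above 1.35 rad and height (world z) of each of crate_1_center, crate_2_center below 0.045 m), for 0.2 s.
2. the stamped crate is pushed onto the slide plate (y of crate_1_center in the frame of lane between -0.04 and 0.04 m and x of crate_1_center in the frame of lane between -0.21 and 0.17 m and angle between the y axis of crate_1 and the y axis of lane, either way round below 0.3 rad and angle between crate_1's own z axis and vertical above 1.35 rad), for 0.2 s.
At the end, for the whole second after the job is handed in: Both crates lie at rest on a long side: the stamped one on the slide plate, its middle within 40 mm of the centre line and 210 mm short of to 170 mm past the origin, its length within 0.3 rad of square across; the other with its middle over 150 mm from the centre line (all of step 2 and angle between crate_2's own z axis and vertical above 1.35 rad and (y of crate_2_center in the frame of lane above 0.15 m or y of crate_2_center in the frame of lane below -0.15 m) and linear speed of each of crate_1, crate_2 below 0.02 m/s and height (world z) of each of crate_1_center, crate_2_center below 0.045 m); the robot touches nothing.
It fails at once if a crate is lifted or carried: held by the fingers some 10 mm or more clear of the bench ((contact force between crate_1 and table below 0.02 N and contact force between the fingers and crate_1 above 1 N and (height (world z) of crate_1_center above 0.063 m or (height (world z) of crate_1_center above 0.042 m and angle between crate_1's own z axis and vertical above 1.5 rad))) or (contact force between crate_2 and table below 0.02 N and contact force between the fingers and crate_2 above 1 N and (height (world z) of crate_2_center above 0.063 m or (height (world z) of crate_2_center above 0.042 m and angle between crate_2's own z axis and vertical above 1.5 rad)))).
It fails at once if a relay, the bulb or the meter is moved more than 20 mm (distance of any of relay_1, relay_2, bulb, meter from where it was at the start of the episode above 0.02 m).
It also fails if it takes over 64 s, if anything falls off the work surface, if the arm or the gripper's body presses on something with over 40 N, if the wrist force passes 120 N, or if a joint passes its speed limit or range.

## Working session

There is one attempt and no reset: what is moved stays moved. The work goes in short steps, Python scripts to look and compute and a shell command to move; the robot and the scene stay as the last step left them, time stands still between calls to the robot, and variables do not carry over. Pictures are saved under pics/ and viewed, and the job is handed in when it is done.

```bash
mkdir -p pics; ls
python3 - <<'E'
from cell import telemetry, viewer
import cv2
o=telemetry.get_obs();print(o)
for n in ("scene","side"):
    c=viewer.camera(n);cv2.imwrite(f"pics/{n}0.png",c["frame"][:,:,::-1]);print(n,c["K"].tolist(),c["R"].tolist(),c["t"].tolist())
E
```

```text
pics
{'clock': 0.0, 'qpos': array([8.99909839e-06, 2.41429642e-01, 3.67302714e-03, 1.33523279e+00,
       1.17280230e-05, 1.57080687e+00]), 'qd': array([ 1.49014731e-04,  1.26894831e-03, -3.39197056e-04, -1.97001616e-04,
       -1.82312979e-03,  5.93562875e-05]), 'tau': array([ 5.50268451e-04, -3.72315860e+01,  2.52406776e+01,  1.67737965e-02,
        2.29149265e-05,  1.14679995e-05]), 'eef_pos': array([4.99329045e-01, 8.05296619e-06, 2.30385139e-01]), 'tcp_rot': array([1.04215914e-05, 1.57298941e+00, 7.97258429e-06]), 'ft_force': array([0.16215132, 0.25224484, 0.02384452]), 'ft_torque': array([ 0.00796878, -0.0210293 ,  0.01632355]), 'gripper_width': 0.08574583597679997}
scene [[497.7862664329112, 0.0, 318.06674369406323], [0.0, 497.7862664329112, 195.79975595715175], [0.0, 0.0, 1.0]] [[-0.35320700095209506, 0.9355165795153478, -0.007317371818616857], [0.7787190985887577, 0.2896548249378741, -0.556503951363621], [-0.5184991610133429, -0.20225926886576714, -0.8308127395426396]] [0.22588326266392952, -0.4983472261574999, 1.4029031788604869]
side [[383.3261438985896, 0.0, 324.1924838332363], [0.0, 383.3261438985896, 201.28702167462947], [0.0, 0.0, 1.0]] [[0.8848608950223376, -0.4655573890244732, 0.016658751003092057], [-0.2193410477521795, -0.4479048957947624, -0.866758737535457], [0.41098747089326687, 0.763306964364795, -0.49844937247523724]] [-0.5634924374996525, 0.19835811260545785, 0.8235708255611439]
```

View pics/scene0.png

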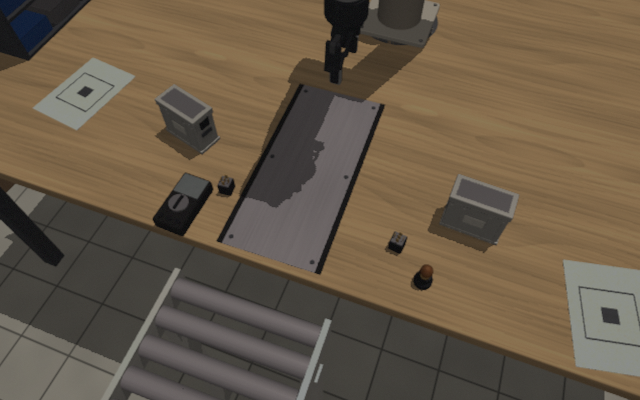

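View pics/side0.png

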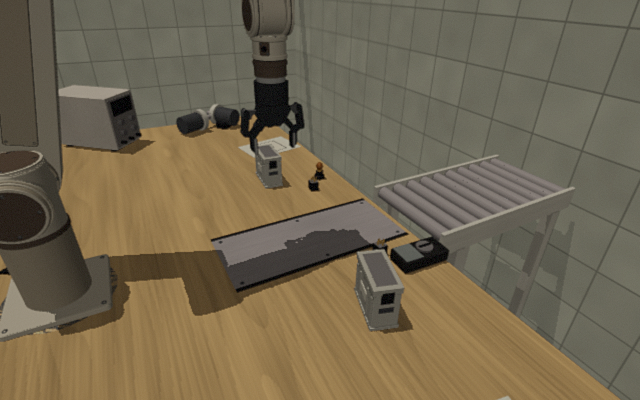

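Run:
```python
import cv2
a=cv2.imread("pics/scene0.png")
def crop(x0,y0,x1,y1,s,n):
    cv2.imwrite(n,cv2.resize(a[y0:y1,x0:x1],None,fx=s,fy=s,interpolation=cv2.INTER_CUBIC))
crop(145,75,245,245,3.5,"pics/c0a.png")
crop(375,165,535,300,5,"pics/c0b.png")
crop(210,75,400,280,2.9,"pics/c0c.png")
```

```text
(no output)
```

View pics/c0a.png

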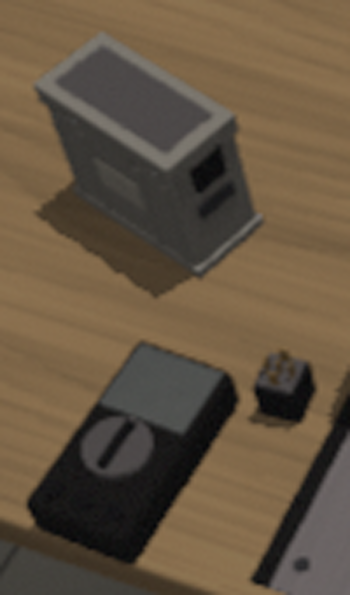

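View pics/c0b.png

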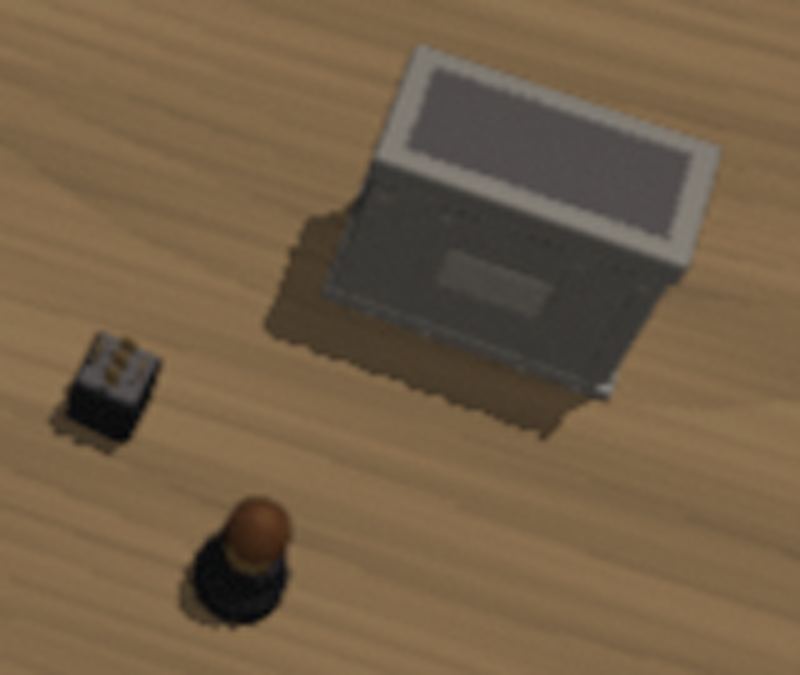

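View pics/c0c.png

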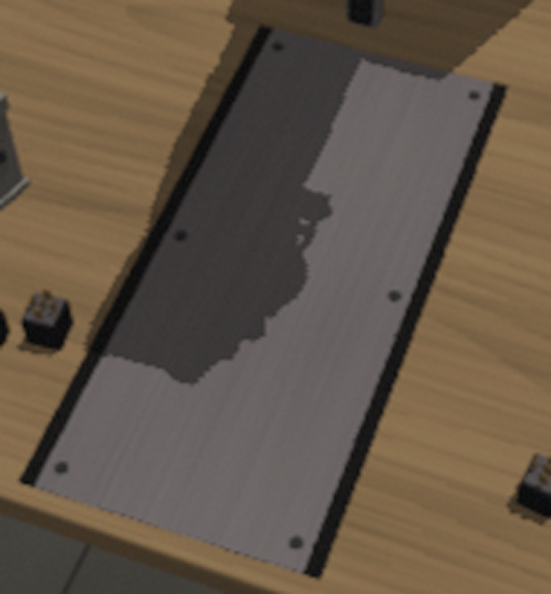

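```bash
cat > h.py <<'E'
import numpy as np,cv2
from cell import viewer
K=np.array([[497.7862664329112,0,318.06674369406323],[0,497.7862664329112,195.79975595715175],[0,0,1]])
R=np.array([[-0.35320700095209506,0.9355165795153478,-0.007317371818616857],[0.7787190985887577,0.2896548249378741,-0.556503951363621],[-0.5184991610133429,-0.20225926886576714,-0.8308127395426396]])
t=np.array([0.22588326266392952,-0.4983472261574999,1.4029031788604869])
def px2w(u,v,z=0.):
    d=R.T@np.linalg.inv(K)@np.array([u,v,1.]);c=-R.T@t
    return c+d*(z-c[2])/d[2]
def w2px(X):
    p=K@(R@np.array(X)+t);return p[:2]/p[2]
def snap(name,n,box=None,s=1):
    a=viewer.camera(name)["frame"][:,:,::-1]
    if box: x0,y0,x1,y1=box;a=a[y0:y1,x0:x1]
    cv2.imwrite(n,cv2.resize(a,None,fx=s,fy=s,interpolation=cv2.INTER_CUBIC))
E
python3 - <<'E'
from h import *
np.set_printoptions(precision=4,suppress=True)
def f(pts,ox,oy,s,z): 
    r=np.array([px2w(ox+x/s,oy+y/s,z) for x,y in pts]);print(r[:,:2].tolist(), 'mean',r.mean(0));return r
def ang(a,b): d=b-a;return np.degrees(np.arctan2(d[1],d[0])), np.linalg.norm(d)
r=f([(265,27),(505,87),(320,575),(25,482)],210,75,2.9,0);print(ang(r[0],r[3]),ang(r[1],r[2]),ang(r[0],r[1]))
r=f([(100,34),(38,85),(165,170),(238,118)],145,75,3.5,.105);print(ang(r[0],r[1]),ang(r[0],r[3]),ang(r[1],r[2]))
r=f([(195,272),(262,218)],145,75,3.5,0)
r=f([(418,45),(378,155),(682,268),(720,150)],375,165,5,.105);print(ang(r[0],r[1]),ang(r[0],r[3]),ang(r[1],r[2]))
r=f([(328,295),(610,397)],375,165,5,0)
f([(290,420),(270,390)],145,75,3.5,0); f([(240,610)],375,165,5,0);f([(95,425)],375,165,5,0)
f([(145,345),(235,385),(130,555),(30,505)],145,75,3.5,.034)
E
```

```text
[[0.33672547333960245, -0.15949255205040036], [0.3332327308432992, 0.057245626690979545], [0.8083419708460768, 0.06848364340858287], [0.8141787299815566, -0.1499715110865324]] mean [ 0.5731 -0.0459 -0.    ]
(np.float64(1.142401197101786), np.float64(0.4775481781967589)) (np.float64(1.3549955054077563), np.float64(0.47524213087200307)) (np.float64(90.92324335537106), np.float64(0.21676631974150373))
[[0.5382305356996612, -0.38310296419300677], [0.5913698768710628, -0.396785331061039], [0.626558624586317, -0.28772489764894865], [0.5730970832140251, -0.2661990531235492]] mean [ 0.5823 -0.3335  0.105 ]
(np.float64(-14.438940311275065), np.float64(0.05487254999762674)) (np.float64(73.39280843771526), np.float64(0.12199262501851102)) (np.float64(72.11751447152109), np.float64(0.11459679795614187))
[[0.6225026305627624, -0.29358142713244867], [0.5658461209654868, -0.27346784505996347]] mean [ 0.5942 -0.2835  0.    ]
[[0.5620127279474861, 0.26451138123366663], [0.6183975302892342, 0.2610044808618366], [0.6288488829175509, 0.3760581108957781], [0.5711090047157678, 0.3816011795669739]] mean [0.5951 0.3208 0.105 ]
(np.float64(-3.5589750019054933), np.float64(0.05649375439228602)) (np.float64(85.55782322593211), np.float64(0.11744259501892723)) (np.float64(84.8095561237868), np.float64(0.11552734981703908))
[[0.6172187290675512, 0.262537735687494], [0.6244829976124409, 0.37946366258887493]] mean [0.6209 0.321  0.    ]
[[0.7058146106322742, -0.18300932199291342], [0.6898726598984158, -0.2048175811417936]] mean [ 0.6978 -0.1939  0.    ]
[[0.7663942732950417, 0.2625129392969005]] mean [0.7664 0.2625 0.    ]
[[0.7091198896074107, 0.18884911161261933]] mean [0.7091 0.1888 0.    ]
[[0.705740433797845, -0.27563441432884755], [0.713235866278358, -0.210128553000609], [0.8386171330705849, -0.21135895527784088], [0.8296992906618208, -0.2816669539408255]] mean [ 0.7718 -0.2447  0.034 ]
```

```bash
python3 -m pendant '[[[16,-43,0,1.8,0.5],[16,-43,0,1.8,0.5],[16,-43,0,1.8,0.5],[16,-43,0,1.8,0.5],[16,-44,0,1.8,0.5],[17,-44,0,1.8,0.5],[17,-44,0,1.9,0.5],[17,-44,0,1.9,0.5]]]' 30
python3 - <<'E'
from cell import telemetry
from scipy.spatial.transform import Rotation as Q
o=telemetry.get_obs();print(o['qpos'],o['eef_pos'],Q.from_rotvec(o['tcp_rot']).as_matrix().round(3).tolist())
E
```

```text
clock: 1.1
eef_pos: [0.6308, -0.3542, 0.2261]
tcp_rot: [-1.024, 1.324, 1.03]
ft_force: [0.1, 0.1, -0.0]
gripper_width: 0.0426
[-0.50910445  0.74770865  0.80022831  1.62924047 -0.00594422 -0.26256145] [ 0.63083725 -0.35418906  0.22605983] [[-0.008, -0.97, 0.244], [-0.002, 0.244, 0.97], [-1.0, 0.007, -0.004]]
```

```bash
python3 -m pendant '[[[0,0,-20,-0.5,0.5],[0,0,-20,0,0.5],[0,0,-20,0,0.5],[0,0,-20,0,0.5],[0,0,-20,0,0.5],[0,0,-20,0,0.5],[0,0,-14,0,0.5],[0,0,0,0,0.5]]]'
python3 - <<'E'
from h import *
snap("scene","pics/s1.png",(120,40,260,220),4.2) 
snap("side","pics/d1.png",(300,200,460,350),4.5)
from cell import telemetry
print(telemetry.get_obs()['eef_pos'],telemetry.get_obs()['ft_force'])
E
```

```text
clock: 2.1
eef_pos: [0.6281, -0.3585, 0.0764]
tcp_rot: [-0.977, 1.349, 1.003]
ft_force: [-0.0, -0.6, 0.9]
gripper_width: 0.0428
[ 0.62926487 -0.35914062  0.0785651 ] [ 1.26006054 -1.13953967 -0.26870327]
```

View pics/s1.png

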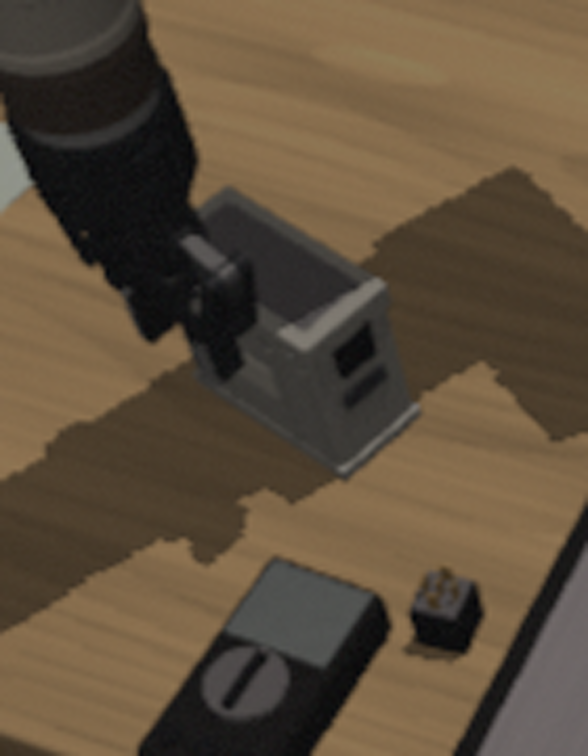

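View pics/d1.png

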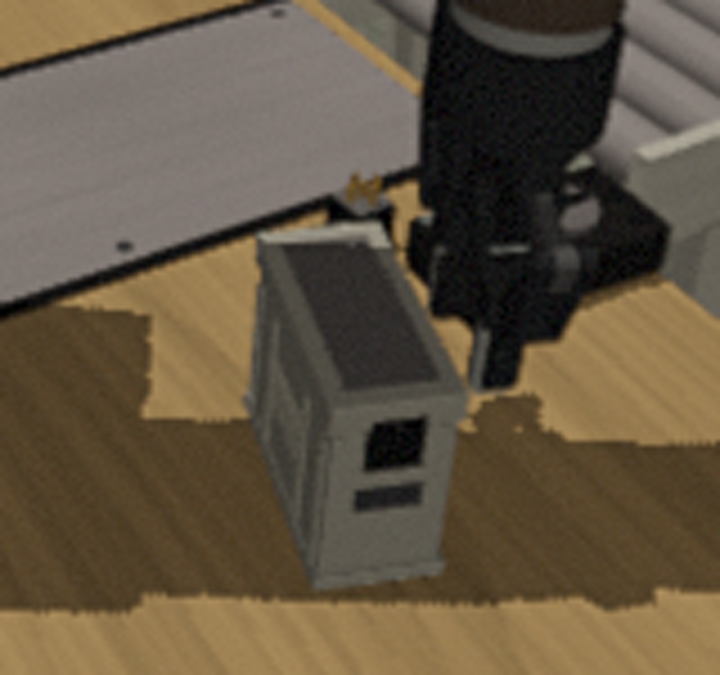

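```bash
python3 -m pendant '[[[2,8,14,0,0.5],[0,0,0,0,0.5],[-8,2.5,0,0,0.5],[-8,2.5,3,0,0.5],[-8,2.5,4,0,0.5],[-8,2.5,4,0,0.5],[-8,2.5,3,0,0.5],[0,0,0,0,0.5]]]'
python3 - <<'E'
from h import *
snap("scene","pics/s2.png",(120,40,260,220),3) 
snap("side","pics/d2.png",(300,200,460,350),4)
from cell import telemetry
print(telemetry.get_obs()['eef_pos'],telemetry.get_obs()['ft_force'])
E
```

```text
clock: 3.2
eef_pos: [0.5901, -0.3381, 0.1134]
tcp_rot: [-0.985, 1.344, 0.993]
ft_force: [0.6, 0.3, -0.0]
gripper_width: 0.0427
[ 0.59079164 -0.33823275  0.11311504] [0.70572696 0.02038115 0.75295268]
```

View pics/d2.png

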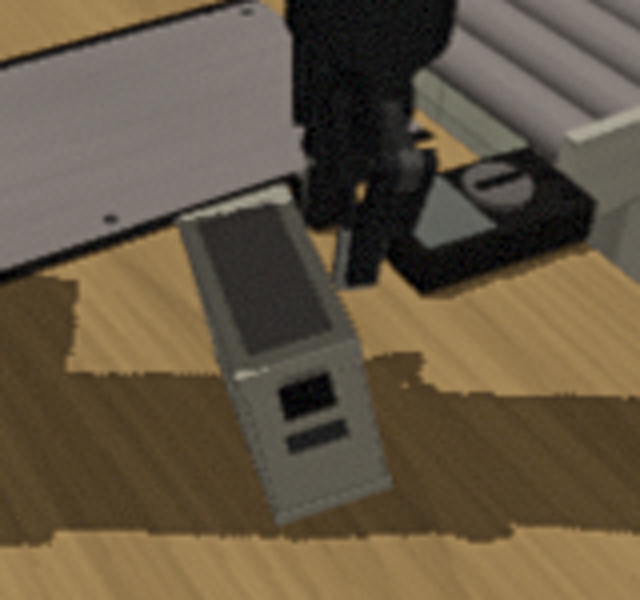

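```bash
python3 -m pendant '[[[-8,2.5,1,0,0.5],[-8,2.5,0,0,0.5],[-8,2.5,0,0,0.5],[-8,2.5,0,0,0.5],[-8,2.5,0,0,0.5],[-8,2.5,0,0,0.5],[0,0,20,0,0.5],[0,0,30,0,0.5]]]'
python3 - <<'E'
from h import *
snap("scene","pics/s3.png",(100,20,300,220),3) 
snap("side","pics/d3.png",(260,180,460,350),3)
from cell import telemetry
print(telemetry.get_obs()['eef_pos'],telemetry.get_obs()['ft_force'])
E
```

```text
clock: 4.3
eef_pos: [0.5365, -0.3205, 0.1615]
tcp_rot: [-0.979, 1.347, 1.0]
ft_force: [0.4, -0.6, -0.4]
gripper_width: 0.0429
[ 0.53921468 -0.32204861  0.1657492 ] [ 0.9760977   0.10945786 -0.73240358]
```

View pics/d3.png

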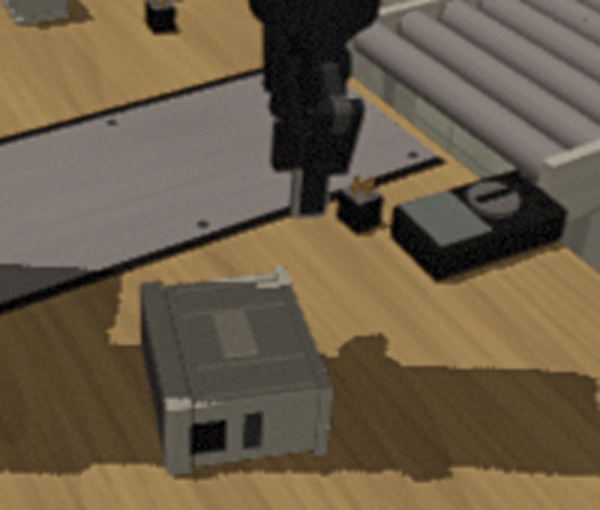

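View pics/s3.png

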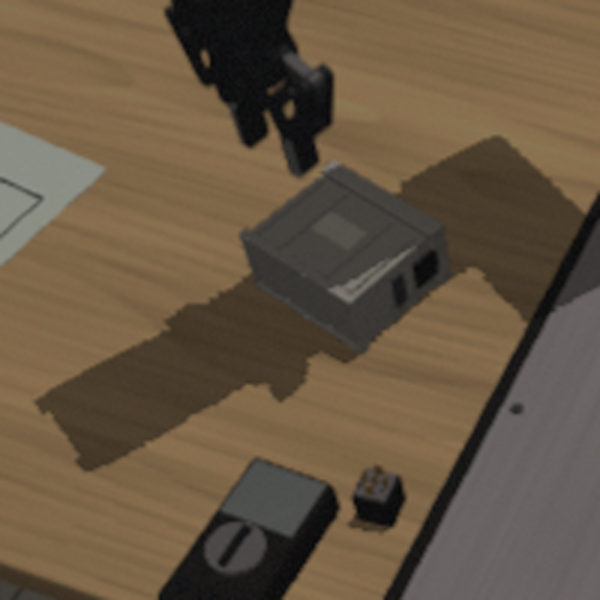

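```bash
python3 -m pendant '[[[5,45,15,0,0.5],[5,45,15,0,0.5],[8,45,15,0,0.5],[8,45,15,0.5,0.5],[8,45,0,0.5,0.5],[8,45,0,0.5,0.5],[8,45,0,0.5,0.5],[8,45,0,0.5,0.5]]]'; python3 -m pendant '[[[8,45,0,0,0.5],[8,45,0,0,0.5],[8,45,0,0,0.5],[8,45,0,0,0.5],[8,40,0,0,0.5],[8,30,0,0,0.5],[0,0,0,0,0.5],[0,0,0,0,0.5]]]'
python3 - <<'E'
from h import *
snap("scene","pics/s4.png",(120,50,300,220),4)
from cell import telemetry
from scipy.spatial.transform import Rotation as Q
o=telemetry.get_obs();print(o['qpos'],o['eef_pos'],Q.from_rotvec(o['tcp_rot']).as_matrix().round(3).tolist())
E
```

```text
clock: 5.4
eef_pos: [0.593, 0.0452, 0.2187]
tcp_rot: [-1.145, 1.261, 1.16]
ft_force: [0.7, 0.7, 0.1]
gripper_width: 0.0426
clock: 6.4
eef_pos: [0.6374, 0.3055, 0.2065]
tcp_rot: [-1.148, 1.273, 1.171]
ft_force: [0.5, -0.5, -0.1]
gripper_width: 0.0425
[0.4447685  0.72668085 0.71085251 1.58598157 0.00485565 0.51934691] [0.6372789  0.30537177 0.20648677] [[-0.03, -0.997, 0.074], [-0.009, 0.075, 0.997], [-1.0, 0.029, -0.011]]
```

View pics/s4.png

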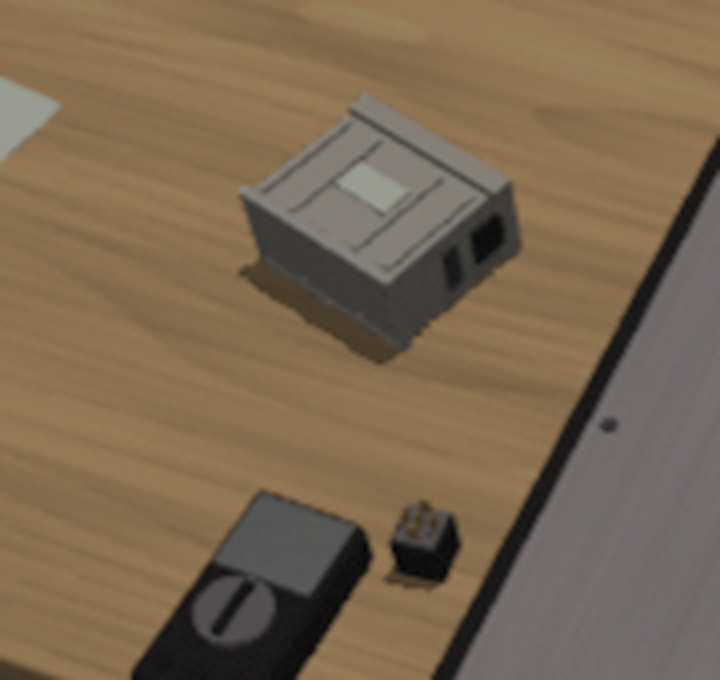

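```bash
python3 -m pendant '[[[10,13,0,0,0.5],[3,0,0,0,0.5],[0,0,-20,0,0.5],[0,0,-20,0,0.5],[0,0,-20,0,0.5],[0,0,-20,0,0.5],[0,0,-10,0,0.5],[0,0,0,0,0.5]]]'
python3 - <<'E'
from h import *
snap("scene","pics/s5.png",(380,130,540,290),4)
from cell import telemetry
print(telemetry.get_obs()['eef_pos'],telemetry.get_obs()['ft_force'])
E
```

```text
clock: 7.45
eef_pos: [0.6517, 0.3066, 0.1178]
tcp_rot: [-1.14, 1.277, 1.159]
ft_force: [-0.2, 0.4, -0.2]
gripper_width: 0.0426
[0.65206372 0.30677897 0.11850349] [ 0.60088135 -0.49876735  0.53216776]
```

View pics/s5.png

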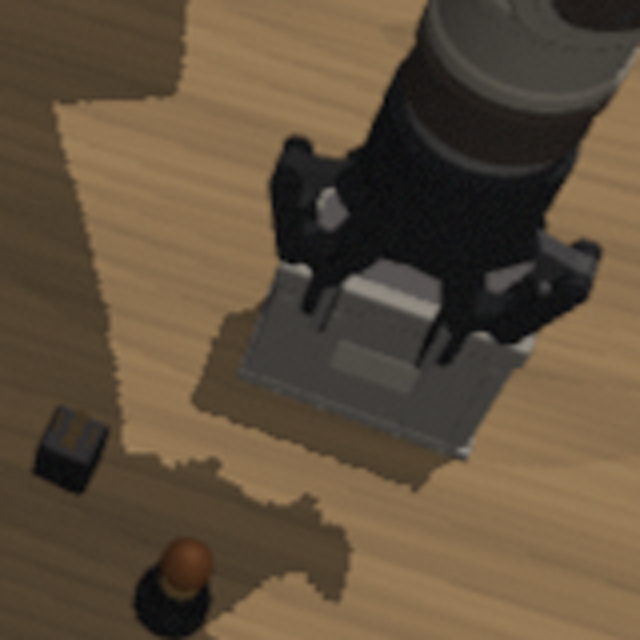

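```bash
python3 -m pendant '[[[0,10,-20,0,0.5],[0,4,-6,0,0.5],[-8,0,0,0,0.5],[-8,0,0,0,0.5],[-8,1,2,0,0.5],[-8,1,3,0,0.5],[-8,1,4,0,0.5],[0,0,0,0,0.5]]]'
python3 - <<'E'
from h import *
snap("scene","pics/s6.png",(380,130,540,290),4)
snap("side","pics/d6.png",(220,130,330,230),6)
from cell import telemetry
print(telemetry.get_obs()['eef_pos'],telemetry.get_obs()['ft_force'])
E
```

```text
clock: 8.5
eef_pos: [0.6107, 0.326, 0.1044]
tcp_rot: [-1.142, 1.269, 1.156]
ft_force: [1.0, -0.6, 0.4]
gripper_width: 0.0431
[0.61136951 0.32584996 0.10392862] [ 0.87357817 -0.09342048  0.62809069]
```

View pics/d6.png

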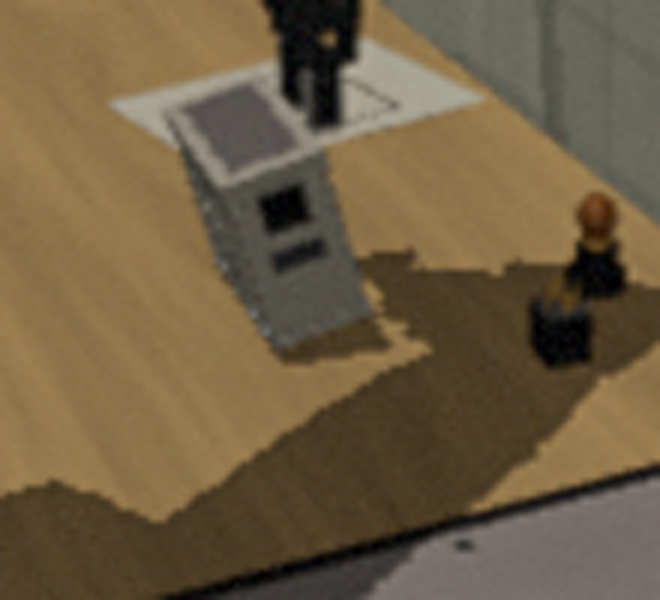

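Tipping. Continue.

```bash
python3 -m pendant '[[[-8,1,4,0,0.5],[-8,1,2,0,0.5],[-8,1,1,0,0.5],[-8,1,0,0,0.5],[-8,1,0,0,0.5],[-8,1,0,0,0.5],[0,0,20,0,0.5],[0,0,30,0,0.5]]]'
python3 - <<'E'
from h import *
snap("scene","pics/s7.png",(380,100,540,260),4)
snap("side","pics/d7.png",(200,120,330,230),5)
from cell import telemetry
print(telemetry.get_obs()['eef_pos'],telemetry.get_obs()['ft_force'])
E
```

```text
clock: 9.6
eef_pos: [0.556, 0.331, 0.1579]
tcp_rot: [-1.141, 1.28, 1.16]
ft_force: [0.5, -0.1, 0.4]
gripper_width: 0.0427
[0.5586466  0.33246901 0.16228605] [-0.50077882  0.09035294  0.44863595]
```

View pics/s7.png

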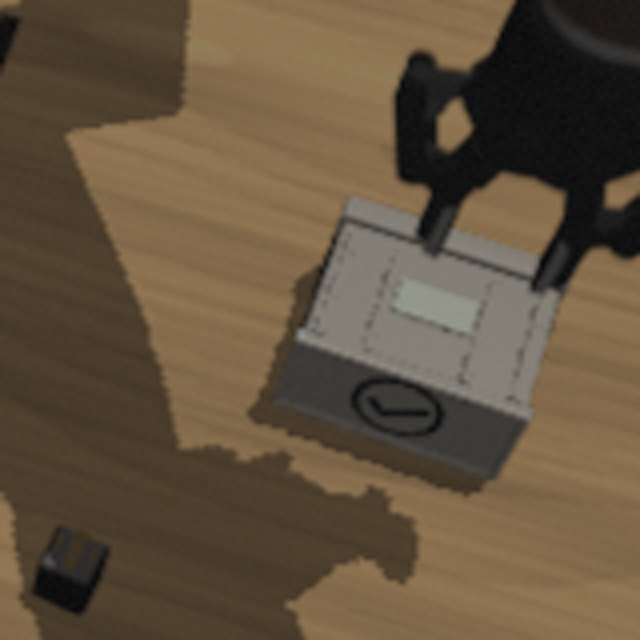

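View pics/d7.png

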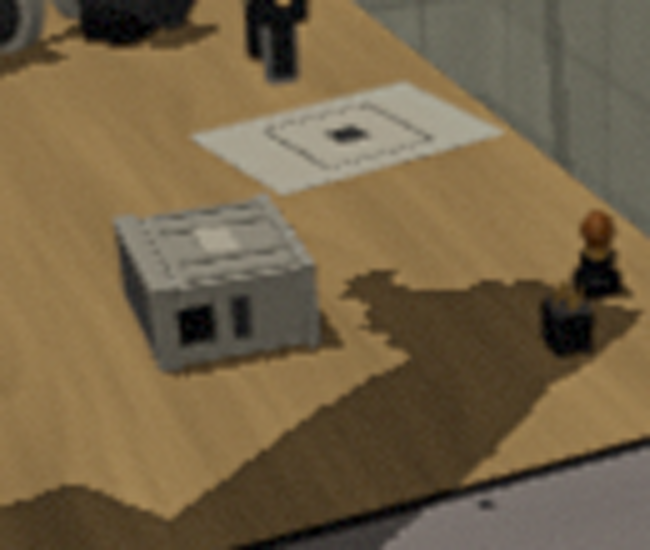

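Run:
```python
from h import *
for x,y,z in [(272,402,0),(490,478,0),(297,338,.06),(527,415,.06),(348,200,.06)]:
    print(px2w(380+x/4,100+y/4,z).round(4))
```

```text
[0.5546 0.2642 0.    ]
[0.5617 0.3804 0.    ]
[0.555  0.2644 0.06  ]
[0.5615 0.3806 0.06  ]
[0.4567 0.2709 0.06  ]
```

```bash
python3 -m pendant '[[[-6,12,3,-2,0.7],[-7,12,3,-2,0.7],[-7,12,3,-2,0.7],[-7,12,2,-2,0.7],[-7,12,0,-2,0.7],[-7,12,0,-2,0.7],[-7,12,0,-2,0.7],[0,8,0,-2,0.7]]]';  python3 - <<'E'
from cell import telemetry
from scipy.spatial.transform import Rotation as Q
o=telemetry.get_obs();print(o['qpos'],o['eef_pos'],Q.from_rotvec(o['tcp_rot']).as_matrix().round(3).tolist())
E
```

```text
clock: 10.7
eef_pos: [0.5059, 0.4254, 0.1663]
tcp_rot: [-0.016, 1.587, 0.048]
ft_force: [-0.5, -0.1, 1.0]
gripper_width: 0.0599
[0.68744761 0.59724873 0.37761171 1.35176652 0.0256369  2.2175824 ] [0.50586044 0.42540511 0.16633405] [[-0.017, -0.04, 0.999], [0.019, 0.999, 0.041], [-1.0, 0.02, -0.016]]
```

```bash
python3 -m pendant '[[[0,2,-22,-0.2,0.7],[0,0,-22,0,0.7],[0,0,-22,0,0.7],[0,0,-22,0,0.7],[0,0,-20,0,0.7],[0,0,-10,0,0.7],[0,0,-5,0,0.7],[0,0,0,0,0.7]]]'
python3 - <<'E'
from h import *
snap("scene","pics/s8.png",(380,80,580,260),3.5)
from cell import telemetry
print(telemetry.get_obs()['eef_pos'],telemetry.get_obs()['tcp_rot'])
E
```

```text
clock: 11.7
eef_pos: [0.5018, 0.4269, 0.0341]
tcp_rot: [-0.005, 1.591, 0.032]
ft_force: [-1.2, 0.2, 0.9]
gripper_width: 0.0599
[0.5020544  0.42713264 0.03452735] [-0.00424917  1.59009768  0.0320643 ]
```

View pics/s8.png

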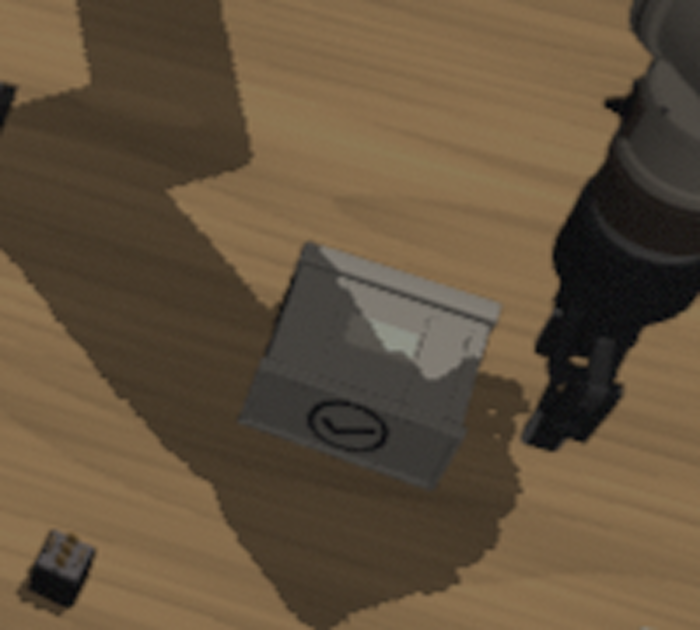

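```bash
python3 -m pendant '[[[2,-10,-12,0,0.7],[0,-15,0,0,0.7],[0,-15,0,0,0.7],[0,-20,0,0,0.7],[0,-20,0,0,0.7],[0,-20,0,0,0.7],[0,-20,0,0,0.7],[0,-20,0,0,0.7]]]'
python3 - <<'E'
from h import *
snap("scene","pics/s9.png",(280,60,560,280),2.8)
from cell import telemetry
from scipy.spatial.transform import Rotation as Q
o=telemetry.get_obs();print(o['eef_pos'],o['ft_force'],Q.from_rotvec(o['tcp_rot']).as_matrix().round(3).tolist())
E
```

```text
clock: 12.75
eef_pos: [0.5055, 0.2808, 0.0252]
tcp_rot: [0.001, 1.585, 0.038]
ft_force: [0.5, 0.8, -0.6]
gripper_width: 0.0602
[0.50522392 0.27778449 0.02497843] [ 0.35621672 -2.4059733   0.18260545] [[-0.016, -0.021, 1.0], [0.021, 1.0, 0.021], [-1.0, 0.022, -0.015]]
```

View pics/s9.png

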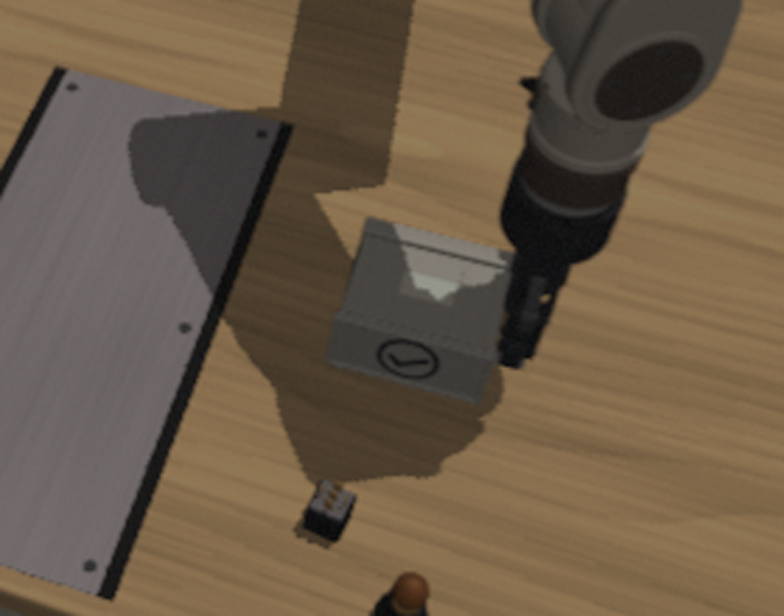

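Pushing straight and square. Continue: ~180 mm first, then check.

```bash
python3 -m pendant '[[[0,-20,0,0,0.7],[0,-20,0,0,0.7],[0,-20,0,0,0.7],[0,-20,0,0,0.7],[0,-20,0,0,0.7],[0,-20,0,0,0.7],[0,-20,0,0,0.7],[0,-20,0,0,0.7]]]'
python3 - <<'E'
from h import *
snap("scene","pics/s10.png",(210,60,490,280),2.8)
from cell import telemetry
o=telemetry.get_obs();print(o['eef_pos'],o['ft_force'])
E
```

```text
clock: 13.8
eef_pos: [0.5051, 0.1084, 0.0254]
tcp_rot: [0.001, 1.585, 0.036]
ft_force: [0.4, 2.4, -1.3]
gripper_width: 0.06
[0.50475954 0.10572467 0.0252433 ] [-0.92762321 -1.74822515 -0.57680994]
```

View pics/s10.png

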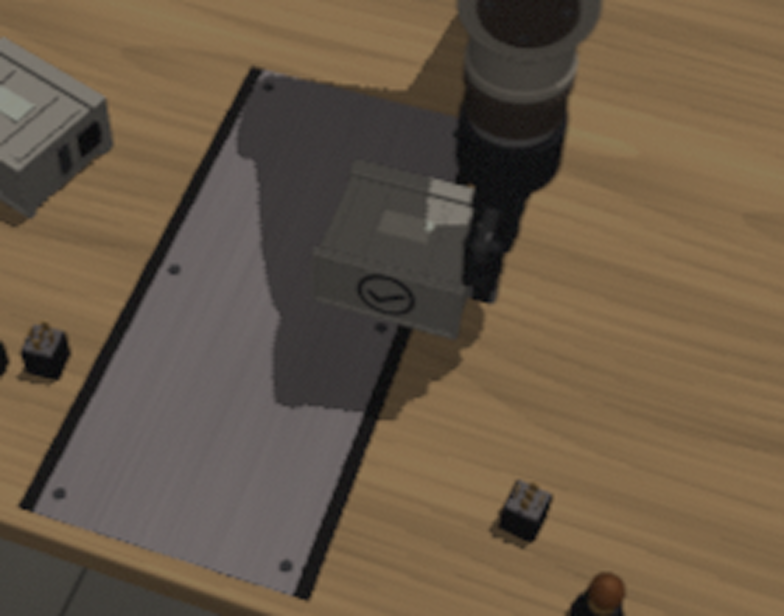

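```bash
python3 -m pendant '[[[0,-15,0,0,0.7],[0,-15,0,0,0.7],[0,-12,0,0,0.7],[0,-10,0,0,0.7],[0,-8,0,0,0.7],[0,-6,0,0,0.7],[0,-4,0,0,0.7],[0,0,0,0,0.7]]]'
python3 - <<'E'
from h import *
snap("scene","pics/s11.png",(210,60,490,280),2.8)
from cell import telemetry
o=telemetry.get_obs();print(o['eef_pos'],o['ft_force'])
E
```

```text
clock: 14.85
eef_pos: [0.5046, 0.0312, 0.0254]
tcp_rot: [0.001, 1.586, 0.032]
ft_force: [-0.6, 0.7, 0.2]
gripper_width: 0.0598
[0.50460696 0.03127634 0.02535068] [0.46697523 0.00798581 0.27457109]
```

View pics/s11.png

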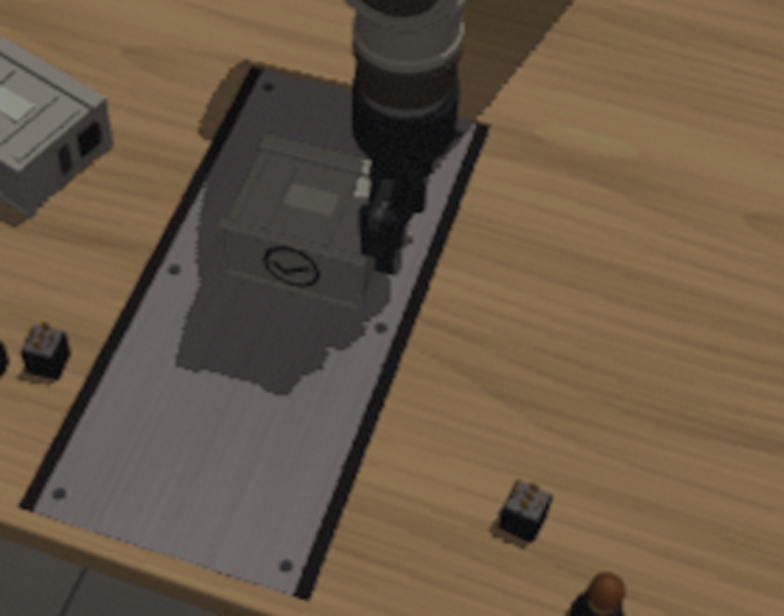

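Bottom edge of the stamped face runs (225,275)–(365,306). I'll back off, raise, and measure.

```bash
python3 -m pendant '[[[0,20,0,0,0.7],[0,30,0,0,0.7],[0,30,10,0,0.7],[0,30,25,0,0.7],[0,30,30,0,0.7],[0,30,30,0,0.7],[0,0,30,0,0.7],[0,0,0,0,0.7]]]'
python3 - <<'E'
from h import *
for x,y in [(225,275),(365,306)]: print(px2w(210+x/2.8,60+y/2.8))
snap("scene","pics/s12.png",(210,60,490,280),2.8)
snap("scene","pics/s12f.png")
from cell import telemetry
o=telemetry.get_obs();print(o['eef_pos'],o['ft_force'])
E
```

```text
clock: 15.9
eef_pos: [0.503, 0.2044, 0.1527]
tcp_rot: [-0.005, 1.587, 0.025]
ft_force: [-0.2, -0.4, -0.4]
gripper_width: 0.0598
[ 0.56584427 -0.09497881  0.        ]
[5.55981311e-01 2.16025408e-02 1.11022302e-16]
[0.50113914 0.20333565 0.14986449] [ 0.53988528 -0.04278095  0.7576128 ]
```

View pics/s12.png

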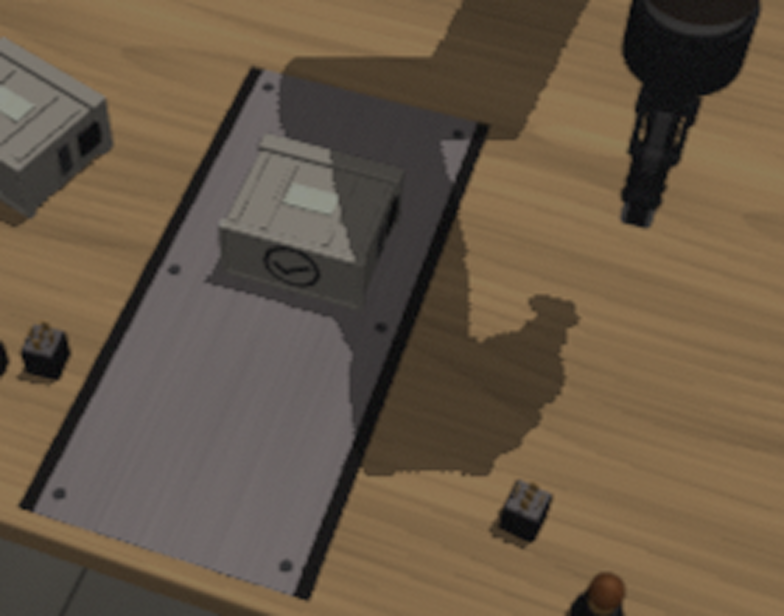

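View pics/s12f.png

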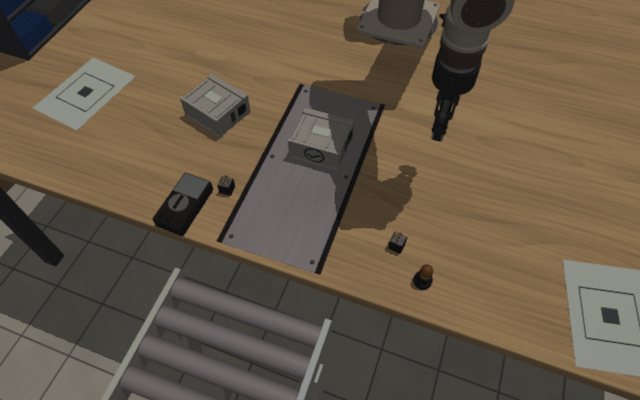

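```bash
python3 -c "
from cell import finish_job
print(finish_job())"
```

```text
the job is handed in; nothing more can be done
None
```

I tipped both crates over towards the robot with the fingertips. The crate on the left of the robot (y > 0) has the tick stamp on its underside. The other crate, on the right, is blank. I pushed the stamped crate about 0.37 m along the bench onto the slide plate, backed the fingers clear and handed the job in at about 16 s.

- **Stamped crate:** the last pictures show it lying on its side, wholly on the plate. Its middle is about 6 mm off the centre line, about 85 mm short of the plate's origin, and roughly 3–4° from square.
- **Blank crate:** it lies on its side about 0.26 m from the centre line. I worked that out from its tipping geometry rather than measuring it in the picture, though the last image agrees that it is well off the plate.
- **Other items:** the relays, bulb and meter look unmoved in the pictures, and the fingers were touching nothing at the end.

No check failed or disagreed. `finish_job` gives no verdict, so I have no confirmation beyond these checks.

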